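# Sort leftover rig parts into their trays

## Robot

A 6-joint arm with a two-finger parallel gripper is mounted at the origin on the work surface. World frame = base frame: x ahead of the robot, y to its left, z up, the work surface at z = 0. Lengths are in mm, angles in rad, forces in N, time in s.
With the tool pointing down it reaches from about 350 to 875 mm from the base axis. Payload 4.2 kg.
Tool frame: the origin (TCP) lies midway between the tips of the shut fingers; the grasp point (between the pads) lies 19 mm behind it (arm.grasp_offset is the distance from the TCP to the grasp point, in mm); z points along the fingers, y is the line along which they close (so a half turn about z gives the same grasp; the last joint's range is limited). The gripper opens to 85 mm and grips with 20 to 120 N. Pads are 22 mm wide; open, the fingers measure 114 mm over their backs; the gripper's body (76 mm by 85 mm) begins 54 mm behind the grasp point. The pads swing forward as they close: fully open they stand 13 mm farther back than shut.
Start: joints at [-0.927, 0.385, 0.008, 0, -1.194, -0.259], TCP at [234.622, -579.268, 231.312] pointing down, gripper open.
Joint ranges: [-3.14, 3.14], [-1.21, 2.06], [-1.07, 1.41], [-3.16, 2.05], [-2.99, -0.16], [-3.1, 3.1]. Speed limits (rad/s): [2.79, 2.79, 3.14, 3.14, 3.14, 3.14].

## Interface

Orientations are given as a unit quaternion [x, y, z, w].
In Python, from bench import arm gives the robot as it stands. The module is installed in compiled form; this text tells all that it offers.
- The arm moves only by the tool servo_tool, never from a script. Its argument "increments" is a list of rows, each a list of 7 numbers: the opening, from 0 (shut) to 1 (fully open), then the shift along the tool's x, y, z in m, then the turn, a rotation vector about the tool's x, y, z in degrees. In form: [[grip, x, y, z, ax, ay, az], ...]. A call has 1 to 12 rows; each row is the pose to reach, as a shift and turn from the pose commanded when the call began, along the tool's axes at that moment; what a row does not reach only later rows make up. A row lasts 1/8 s, in which the tool goes at most 62.5 mm and 10.7 degrees, less where a joint would pass 70% of its speed; a pose out of reach is approached as far as the arm can. A call with a gripper value outside its range is refused whole. The fingers move at their own pace and stop on an object; the grip force is fixed at half the most. Time passes only in rows, so rows that repeat a pose let the fingers close. It gives the time, the measured TCP pose, the force, the opening and the grip force at its end, in the units of the state.
- arm.read_state(): the state, without advancing time (a new reading comes with each control period).
- arm.get_image(name): name is "side" or "top" or "wrist"; returns a dict with "color" (384x512x3 uint8, red, green, blue), "fx", "fy", "cx", "cy" (pixels), "rvec" (rotation vector, rad) and "tvec" (3), from world to camera coordinates, as OpenCV has them; the wrist camera has in their place "hand_eye" (4x4, takes a point from camera to tool coordinates, whose origin is the TCP and whose axes are the flange's). Camera axes: x right, y down, z forward; pixel columns grow to the right and rows downward; lengths in mm; the calibration is good to about 2 mm. A picture is of the moment at which its call begins: read the wrist's pose just before it. There is no depth.
- arm.job_done(): hands the job in; it is judged then, once.
Trained networks look in the newest picture that a camera, given by its name, has taken for a name from the list of things; names that differ only in an ending like _2 or _b are one class to them, and where a whole thing is asked for, a point or a joint stands for the part that bears it (a point fixed in the world has none). Each returns a list of dicts, best first, with "p" (0 to 1); they miss things now and then, are a little off and sometimes report something else, mostly with a low value. They report only what shows in the picture. A call takes as long as a camera call. They do not tell look-alikes from the thing itself.
- arm.look_for(camera, thing): "box" ([centre column, centre row, width, height] in pixels, round what is visible of it).
- arm.spot_point(camera, thing): "centre" ([column, row] in pixels: a listed point, or the origin of a listed thing).
The state is a dict: "clock": time; "joints": joint angles; "joint_vel": joint speeds; "joint_efforts": joint torques, N m; "position": TCP position; "ee_rot": TCP orientation; "contact_force": force on the tool from outside, world axes, zero at the start; "wrist_torque": the same for the moment, N m; "gripper_width": finger opening in mm; "grasp_force": force on a finger pad.
Only numpy, scipy, OpenCV 4.12 (cv2) and the standard library are available. Lean on these libraries where they do the work, as an engineer would, in place of code of your own. Each camera call takes 0.05 s, during which the arm holds its last target. There are 200 camera calls.

## Task

Sort the spare parts left over from the test rig: put the two square posts in the long narrow tray, the two rings in the round dish and the clamp block in the square tray. Each must lie flat on the floor of its tray, the same way up as it is now and not on top of another part; set them down gently rather than dropping them. Leave the toggle clamp and the amber bottle where they stand.

Things in the scene. Friction and masses are not known exactly. Their poses are not given: they have to be found in the camera images.
- post_long: the longer of two steel spacer posts lying on the bench: a 16 x 16 mm square bar with a thin round spigot (10 mm diameter, 8 mm long) at each end, 80 mm long overall, square part 64 mm; origin at the middle of the bar on its long axis (8 mm above the surface it lies on), x along the bar, z up at the start. Grip across the 16 mm square flats.
- post_short: the shorter steel spacer post, same shape, 50 mm long overall, square part 34 mm; origin at the middle of the bar on its long axis (8 mm above the surface it lies on), x along the bar, z up at the start. Grip across the 16 mm square flats.
- ring_large: large plain steel ring lying flat: outside diameter 56 mm, bore 30 mm, 16 mm high; origin at the centre of its underside, z up
- ring_small: small plain steel ring lying flat: outside diameter 38 mm, bore 20 mm, 12 mm high; origin at the centre of its underside, z up
- clamp_block: dark steel clamp block, 40 x 40 mm and 28 mm high, with a slot 14 mm wide and 10 mm deep along y across its top and four small screw heads; origin at the centre of its underside, z up, sides along its x and y; grip it across its x sides or its y sides
- post_tray: fixed long narrow aluminium tray for the posts: outside 82 mm (x) by 198 mm (y), inside 74 x 190 mm, walls 4 mm thick, rim 14 mm and inner floor 4 mm above the bench; origin at the centre of its underside, y along its length
- ring_dish: fixed round aluminium dish for the rings: outside diameter 160 mm, inside diameter 152 mm, rim 14 mm and inner floor 4 mm above the bench; origin at the centre of its underside
- block_tray: fixed square aluminium tray for the clamp block: outside 118 x 118 mm, inside 110 x 110 mm, rim 14 mm and inner floor 4 mm above the bench; origin at the centre of its underside, sides along its x and y
- toggle_clamp: bystander, leave alone: loose toggle clamp with a red handle standing among the parts, base 60 mm (x) by 34 mm (y), about 76 mm long and 42 mm high overall; origin at the centre of its base's underside, red handle towards -x
- amber_bottle: bystander, leave alone: closed amber glass bottle standing to the left of the trays, 58 mm in diameter, 115 mm high; origin at the centre of its underside
Mind the look-alikes: they are no part of the job. What is shaped like the ring_large but black or green is not meant. Leave any pink look-alike of the ring_small alone.

How it is judged:
By the outcome, as a careful person would: the job done as asked, in the order asked, and still so for the second after the job is handed in, with the robot touching nothing.
It also fails if it takes over 122 s, if anything falls off the work surface, if the arm or the gripper's body presses on something with over 40 N, if the wrist force passes 120 N, or if a joint passes its speed limit or range.

## Working session

There is one attempt and no reset: what is moved stays moved. The work goes in short steps, Python scripts to look and compute and a tool call to move; the robot and the scene stay as the last step left them, time stands still between calls to the robot, and variables do not carry over. Pictures are saved under pics/ and viewed, at most 14 in all, crops included, and the job is handed in when it is done.

Besides the shell and the picture viewer there is one more tool, called after ">>>" by a JSON object that holds its "fn" and its "kwargs". servo_tool: Moves the arm, as the interface text tells. Its arguments: {"type":"object","properties":{"increments":{"type":"array","items":{"type":"array","items":{"type":"number"}}}},"required":["increments"]}

```bash
mkdir -p pics
cat > h.py <<'E'
import numpy as np, cv2
from bench import arm
from scipy.spatial.transform import Rotation as R
def save(c,n):
    im=arm.get_image(c); cv2.imwrite(f'pics/{n}.png',cv2.cvtColor(im['color'],cv2.COLOR_RGB2BGR)); return im
def ray(im,uv,z,st=None):
    d=np.array([(uv[0]-im['cx'])/im['fx'],(uv[1]-im['cy'])/im['fy'],1.])
    if 'hand_eye' in im:
        H=np.array(im['hand_eye']); Rt=R.from_quat(st['ee_rot']).as_matrix()
        o=Rt@H[:3,3]+np.array(st['position']); w=Rt@H[:3,:3]@d
    else:
        Rm=cv2.Rodrigues(np.array(im['rvec'],float))[0]; o=-Rm.T@np.array(im['tvec'],float).ravel(); w=Rm.T@d
    return o+w*(z-o[2])/w[2]
def proj(im,P):
    return cv2.projectPoints(np.array(P,float).reshape(-1,3),np.array(im['rvec'],float),np.array(im['tvec'],float),np.array([[im['fx'],0,im['cx']],[0,im['fy'],im['cy']],[0,0,1.]]),None)[0].reshape(-1,2)
E
python3 - <<'E'
from h import *
s=arm.read_state(); print(s['position'],s['ee_rot'],s['gripper_width'],arm.grasp_offset)
for c in('top','side'):
    im=save(c,c+'0'); print(c,im['fx'],im['cx'],im['cy'])
    Z=dict(post_long=8,post_short=8,ring_large=0,ring_small=0,clamp_block=0,post_tray=0,ring_dish=0,block_tray=0,toggle_clamp=0,amber_bottle=0)
    for t,z in Z.items():
        for q in arm.spot_point(c,t)[:4]:
            if q['p']>.2: print(t,round(q['p'],2),np.round(q['centre']),np.round(ray(im,q['centre'],z)[:2]))
E
```

```text
[ 234.40840334 -578.72290224  230.19618863] [-1.91119889e-01  9.81566058e-01  1.09338950e-03 -2.59483006e-04] 85.66539268848575 18.700000000000003
top 465.99882800625954 255.04001882971468 196.74765175491004
post_long 0.51 [416. 237.] [ 425. -291.]
post_short 0.53 [189. 246.] [398. 285.]
ring_large 0.68 [229. 228.] [446. 185.]
ring_large 0.56 [250. 261.] [363. 130.]
ring_large 0.53 [266. 193.] [539.  89.]
ring_small 0.61 [315. 189.] [549. -40.]
ring_small 0.46 [284. 226.] [452.  43.]
ring_small 0.45 [294. 258.] [370.  19.]
clamp_block 0.81 [364. 238.] [ 423. -162.]
post_tray 0.83 [301. 151.] [652.  -3.]
ring_dish 0.76 [213. 159.] [629. 230.]
block_tray 0.96 [389. 156.] [ 639. -236.]
toggle_clamp 0.81 [319. 227.] [450. -48.]
amber_bottle 0.58 [111. 186.] [555. 495.]
side 498.21807868778825 255.15958675376118 187.66409891718575
post_long 0.49 [311. 136.] [ 419. -263.]
post_short 0.68 [275. 253.] [399. 295.]
post_short 0.47 [249. 132.] [ 635. -222.]
ring_large 0.61 [248. 195.] [542.  85.]
ring_large 0.59 [302. 223.] [356. 155.]
ring_large 0.5 [270. 221.] [448. 172.]
ring_small 0.66 [260. 174.] [535. -25.]
ring_small 0.58 [281. 191.] [450.  36.]
ring_small 0.52 [307. 194.] [369.  28.]
clamp_block 0.74 [301. 157.] [ 426. -149.]
post_tray 0.57 [225. 176.] [638.  22.]
ring_dish 0.9 [205. 223.] [625. 237.]
ring_dish 0.43 [228. 174.] [636.   7.]
block_tray 0.8 [250. 134.] [ 633. -226.]
block_tray 0.24 [304. 157.] [ 417. -152.]
toggle_clamp 0.67 [286. 176.] [452. -37.]
amber_bottle 0.82 [197. 298.] [551. 488.]
```

Run:
```python
import cv2
a=cv2.imread('pics/top0.png')[110:310,70:470]
cv2.imwrite('pics/topc.png',cv2.resize(a,None,fx=2,fy=2,interpolation=cv2.INTER_CUBIC))
a=cv2.imread('pics/side0.png')[90:310,150:400]
cv2.imwrite('pics/sidec.png',cv2.resize(a,None,fx=2.6,fy=2.6,interpolation=cv2.INTER_CUBIC))
```

```text
(no output)
```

View pics/topc.png

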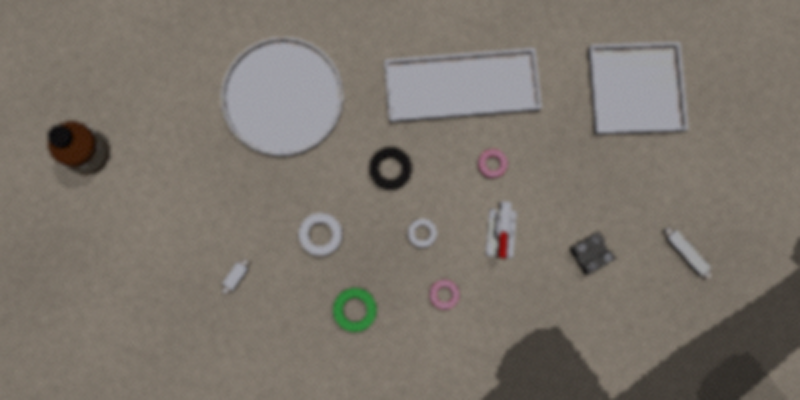

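View pics/sidec.png

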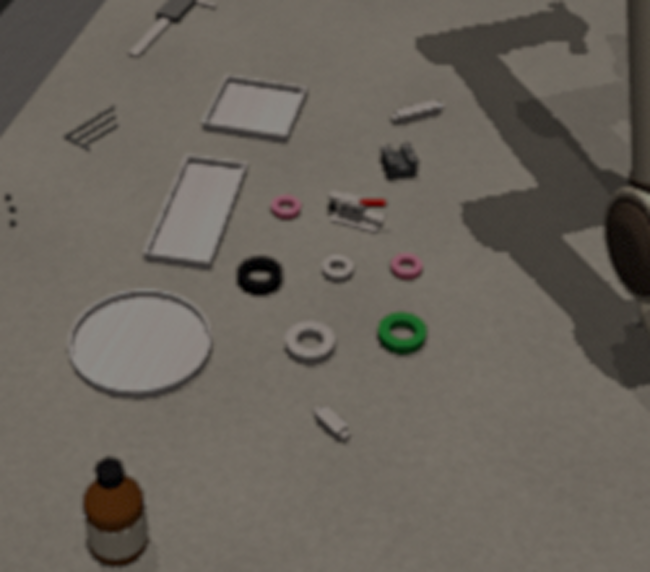

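Candidates in the top image:
- Large ring: steel (230,227) against black (265,194) and green (247,265). I choose steel.
- Small ring: steel (281,226) against pink (316,191) and pink (292,257). I choose steel.
- Posts: long (414,236), short (188,248).
- Block: (366,236).

The crops above confirm these choices. First I'll hover over post_long.

```bash
cat >> h.py <<'E'
def go(x,y,z,yaw=None,s=None):
    """tool-axis shift (m) and az (deg) to TCP x,y,z with closing line at world angle yaw (deg, mod 180)"""
    s=s or arm.read_state(); Rt=R.from_quat(s['ee_rot']).as_matrix()
    d=Rt.T@(np.array([x,y,z])-s['position'])/1e3
    cur=np.degrees(np.arctan2(Rt[1,1],Rt[0,1])); az=0
    if yaw is not None: az=-((yaw-cur+90)%180-90)
    print('go',np.round(d,4),'az',round(az,1),'cur yaw',round(cur,1),'j6',round(float(s['joints'][5]),2),'tilt',np.round(Rt[:2,2],4))
E
python3 - <<'E'
from h import *
im=arm.get_image('top')
for n,a,b in(('long',(403.5,225.5),(424.5,247.5)),('short',(193.5,241),(183.5,255.5))):
    p,q=ray(im,a,8),ray(im,b,8); m=(p+q)/2; d=q-p
    print(n,p,q,m,np.linalg.norm(d),np.degrees(np.arctan2(d[1],d[0])))
for n,u in(('rl',(230,227)),('rs',(281,226)),('blk',(366,236.5))): print(n,ray(im,u,14))
print('blk edges',ray(im,(369.5,227),28),ray(im,(355,235),28),ray(im,(377.5,238.5),28))
print(arm.get_image('wrist')['hand_eye'])
go(421,-286,200)
E
```

```text
long [ 453.49815835 -262.31607697    8.        ] [ 397.71865404 -312.61153603    8.        ] [ 425.6084062 -287.4638065    8.       ] 75.10649974272977 -137.95954046868752
short [411.63351636 273.64232743   8.        ] [374.82409501 297.99788193   8.        ] [393.22880569 285.82010468   8.        ] 44.137586419000826 146.5087356389254
rl [447.17110321 180.74308267  14.        ]
rs [450.26205675  50.87626942  14.        ]
blk [ 424.43466238 -164.2448044    14.        ]
blk edges [ 447.09207149 -170.65560989   28.        ] [ 426.82285795 -133.6372936    28.        ] [ 418.298727   -189.54900687   28.        ]
[[-3.16712507e-04 -9.65589088e-01 -2.60072322e-01  6.64334646e+01]
 [ 9.99999914e-01 -3.75569924e-04  1.76619105e-04  4.72121243e-01]
 [-2.68216823e-04 -2.60072244e-01  9.65589124e-01 -1.41687032e+02]
 [ 0.00000000e+00  0.00000000e+00  0.00000000e+00  1.00000000e+00]]
go [-0.2828  0.2019  0.0313] az 0 cur yaw 112.0 j6 -0.26 tilt [0. 0.]
```

>>> {"fn": "servo_tool", "kwargs": {"increments": [[1,-0.05,0.036,0.005,0,0,-5],[1,-0.1,0.072,0.01,0,0,-10],[1,-0.15,0.107,0.016,0,0,-15],[1,-0.2,0.143,0.022,0,0,-20],[1,-0.25,0.179,0.028,0,0,-20],[1,-0.285,0.202,0.031,0,0,-20],[1,-0.285,0.202,0.031,0,0,-20],[1,-0.285,0.202,0.031,0,0,-20]]}}

```text
clock: 2.2
position: [423.0, -285.1, 200.4]
ee_rot: [-0.359, 0.933, -0.0, -0.0]
contact_force: [0.3, 0.0, -0.7]
gripper_width: 85.2
grasp_force: 0.0
```

```bash
cat >> h.py <<'E'
def mask(img):
    hsv=cv2.cvtColor(img,cv2.COLOR_RGB2HSV); return hsv
def blobs(im,st,z,lo,hi,smax=60,amin=300,show=True):
    """bright grey blobs in a wrist picture -> centre, size and angle in the world plane z"""
    hsv=cv2.cvtColor(cv2.GaussianBlur(im['color'],(3,3),0),cv2.COLOR_RGB2HSV)
    m=cv2.inRange(hsv,(0,0,lo),(180,smax,hi))
    for c in cv2.findContours(m,cv2.RETR_EXTERNAL,cv2.CHAIN_APPROX_NONE)[0]:
        if cv2.contourArea(c)<amin: continue
        w=np.array([ray(im,p,z,st)[:2] for p in c[:,0]],np.float32)
        (cx,cy),(a,b),t=cv2.minAreaRect(w); (ex,ey),r=cv2.minEnclosingCircle(w)
        if a<b: t+=90
        print('rect',np.round([cx,cy],1),np.round(sorted([a,b]),1),'long axis',round(t,1),'| circ',np.round([ex,ey,2*r],1),'px',np.round(c[:,0].mean(0)),m.shape)
E
python3 - <<'E'
from h import *
st=arm.read_state(); print(st['position'],st['gripper_width'])
im=save('wrist','w1'); hsv=cv2.cvtColor(im['color'],cv2.COLOR_RGB2HSV); print(np.percentile(hsv[...,2],[5,50,95,99]),np.percentile(hsv[...,1],[5,50,95]))
for t in(130,160,180,200): print(t); blobs(im,st,12,t,255)
for q in arm.spot_point('wrist','post_long')[:2]: print(q,ray(im,q['centre'],8,st))
E
```

```text
[ 422.96725674 -285.08720147  200.42670082] 85.19467502890699
[ 15. 178. 193. 229.] [13. 24. 44.]
130
rect [487.1 -75.3] [26.6 66.6] long axis 13.5 | circ [488.2 -78.3  68.2] px [359. 335.] (384, 512)
rect [359.  -22.1] [65.1 93.6] long axis 159.0 | circ [354.7 -31.8 102.6] px [479. 280.] (384, 512)
rect [ 460.7 -276.4] [373.9 531.4] long axis 132.1 | circ [ 442.3 -310.8  587.6] px [229. 171.] (384, 512)
160
rect [491.1 -67.8] [19.6 59.7] long axis 178.8 | circ [491.  -75.6  59.8] px [358. 341.] (384, 512)
rect [358.4 -24.2] [56.8 91.7] long axis 158.4 | circ [354.1 -35.   96.9] px [477. 282.] (384, 512)
rect [ 460.7 -276.4] [373.9 530.9] long axis 132.1 | circ [ 441.7 -311.1  586.7] px [230. 170.] (384, 512)
180
rect [ 619.6 -224.1] [ 74.9 114.6] long axis 92.1 | circ [ 598.7 -224.9  118.3] px [187. 327.] (384, 512)
rect [ 389.1 -192.3] [ 79.3 106.5] long axis 159.7 | circ [ 387.7 -194.4  126.8] px [344. 212.] (384, 512)
rect [ 437.4 -284.4] [372.1 489.7] long axis 121.2 | circ [ 472.5 -269.9  559.5] px [227. 132.] (384, 512)
200
rect [ 619.9 -226.8] [ 74.4 107.8] long axis 92.0 | circ [ 601.4 -227.8  112.8] px [186. 326.] (384, 512)
{'centre': [254.6, 167.8], 'p': 0.69} [ 422.41505642 -290.50720856    8.        ]
```

View pics/w1.png

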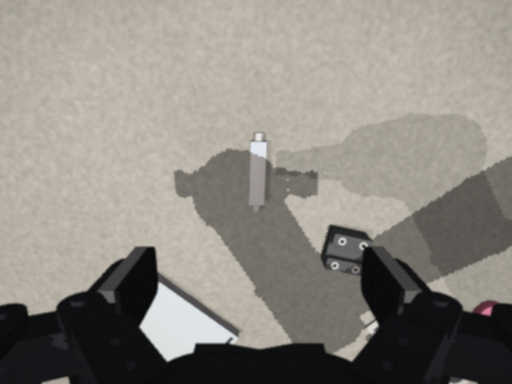

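The wrist view shows the post: top-face ends at about (259.5,141) and (257.5,206). The block is at (348,250), clear of it.

Run:
```python
from h import *
st=arm.read_state(); im=arm.get_image('wrist')
p,q=ray(im,(259.5,141),16,st),ray(im,(257.3,206),16,st); m=(p+q)/2;d=p-q
print(m,np.linalg.norm(d),np.degrees(np.arctan2(d[1],d[0])))
for v in(170,): 
  row=im['color'][v,235:285].mean(1).astype(int); print(row)
t=arm.get_image('top')
def crop(u): return (u[0]/2+70,u[1]/2+110)
for n,C in(('post_tray',[(385,60),(536,49),(541,109),(391,122)]),('block_tray',[(589,45),(681,43),(687,131),(595,134)])):
    c=np.array([ray(t,crop(u),14)[:2] for u in C],np.float32); print(n,cv2.minAreaRect(c),c.mean(0))
c=np.array([ray(t,crop(u),14)[:2] for u in[(222,97),(343,97),(282,38),(282,157)]]);print('dish',c.mean(0),c)
a=np.degrees(np.arctan2(d[1],d[0]))
go(m[0],m[1],60,a+90); go(m[0],m[1],4,a+90)
```

```text
[ 423.1532777  -285.02331648   16.        ] 64.7921274145919 -139.97562822436447
[113 111 110 109 109 108 107 107 107 105 107 109 110 110 117 135 150 154
 156 155 155 155 154 155 154 152 151 150 151 145 126  97  89  88  89  95
 104 110 113 110 101  93  89  88  88  89  89  89  90  90]
post_tray ((643.2282104492188, -4.229728698730469), (83.9540023803711, 199.4010009765625), 4.484452247619629) [643.8843    -4.041235]
block_tray ((640.3482055664062, -232.48660278320312), (119.95730590820312, 121.10182189941406), 1.6646678447723389) [ 640.45123 -232.00012]
dish [626.84496015 232.66494415] [[626.48082372 311.48942429]
 [626.97453078 153.21629305]
 [707.06707227 234.67208498]
 [546.85741381 231.28197428]]
go [-0.0011  0.0002  0.1404] az 1.9 cur yaw 131.9 j6 -0.56 tilt [ 0. -0.]
go [-0.0011  0.0002  0.1964] az 1.9 cur yaw 131.9 j6 -0.56 tilt [ 0. -0.]
```

>>> {"fn": "servo_tool", "kwargs": {"increments": [[1,0,0,0.05,0,0,2],[1,-0.001,0,0.1,0,0,2],[1,-0.001,0,0.15,0,0,2],[1,-0.001,0,0.18,0,0,2],[1,-0.001,0,0.196,0,0,2],[1,-0.001,0,0.196,0,0,2],[0.4,-0.001,0,0.196,0,0,2],[0,-0.001,0,0.196,0,0,2],[0,-0.001,0,0.196,0,0,2],[0,-0.001,0,0.196,0,0,2],[0,-0.001,0,0.196,0,0,2],[0,-0.001,0,0.196,0,0,2]]}}

```text
clock: 3.9
position: [424.3, -284.6, 5.2]
ee_rot: [-0.343, 0.939, -0.001, 0.001]
contact_force: [-1.2, 0.9, 4.7]
gripper_width: 14.3
grasp_force: 60.1
```

>>> {"fn": "servo_tool", "kwargs": {"increments": [[0,0,0,-0.02,0,0,0],[0,0,0,-0.06,0,0,0],[0,0,0,-0.1,0,0,-10],[0,0,0,-0.12,0,0,-20],[0,0,0,-0.12,0,0,-30],[0,0,0,-0.12,0,0,-40],[0,0,0,-0.12,0,0,-48],[0,0,0,-0.12,0,0,-54],[0,0,0,-0.12,0,0,-54]]}}

```text
clock: 5.03
position: [423.2, -284.1, 123.8]
ee_rot: [0.731, -0.682, -0.001, 0.0]
contact_force: [-1.2, -0.0, -0.8]
gripper_width: 14.3
grasp_force: 59.3
```

Run:
```python
from h import *
s=arm.read_state(); print(s['position'],s['gripper_width'],s['grasp_force'])
go(647,-52,120,4.3)
```

```text
[ 423.21527672 -284.11177482  123.83918418] 14.339917290171945 59.33538258075714
go [-0.2161 -0.2393  0.0038] az -0.3 cur yaw -176.0 j6 0.34 tilt [-0.001   0.0006]
```

>>> {"fn": "servo_tool", "kwargs": {"increments": [[0,-0.036,-0.04,0,0,0,0],[0,-0.072,-0.08,0,0,0,0],[0,-0.108,-0.12,0,0,0,0],[0,-0.144,-0.16,0,0,0,0],[0,-0.18,-0.2,0,0,0,0],[0,-0.216,-0.239,0,0,0,0],[0,-0.216,-0.239,0,0,0,0],[0,-0.216,-0.239,0,0,0,0]]}}

```text
clock: 6.02
position: [646.0, -52.0, 123.4]
ee_rot: [0.731, -0.682, -0.001, 0.001]
contact_force: [-1.2, -0.8, -2.2]
gripper_width: 14.2
grasp_force: 59.4
```

Run:
```python
from h import *
s=arm.read_state(); print(s['position'],s['gripper_width'],s['grasp_force'])
im=save('wrist','w2'); go(647,-52,10,4.3)
```

```text
[645.97715913 -52.00763295 123.3845829 ] 14.215749217788106 59.361419677734375
go [-0.0005 -0.0014  0.1137] az -0.3 cur yaw -176.0 j6 -0.1 tilt [-0.0018 -0.    ]
```

View pics/w2.png

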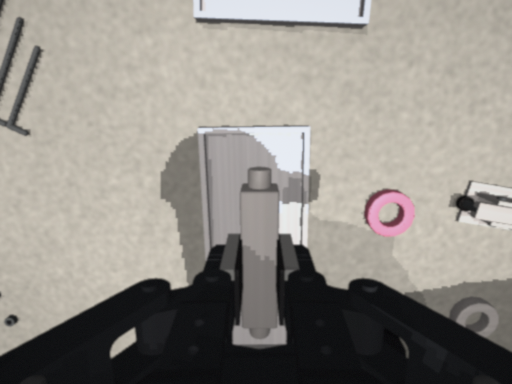

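Tray end corners show at (199,127) and (310,126), and the post is held straight. I'll check the tray position from these.

Run:
```python
from h import *
s=arm.read_state(); im=arm.get_image('wrist')
a,b=ray(im,(199,127),14,s)[:2],ray(im,(310,126),14,s)[:2]; d=a-b; L=np.linalg.norm(d)
ang=np.degrees(np.arctan2(d[1],d[0])); u=d/L; n=np.array([-u[1],u[0]])
print(a,b,L,ang,'tray centre',(a+b)/2+n*99,'edges at 245', ray(im,(308,240),14,s)[:2])
P=np.array([(a+b)/2+n*51]); print('target',P)
# post spigot tip
print('post tip', ray(im,(259.5,170),s['position'][2],s))
```

```text
[691.67141116 -98.24960231] [ 611.21486528 -104.49980037] 80.69895136217663 4.442052365731703 tray centre [643.77550937  -2.67207996] edges at 245 [603.19255077 -15.77112562]
target [[647.4931476  -50.52789639]]
post tip [647.52276227 -90.74903138 123.71512615]
```

>>> {"fn": "servo_tool", "kwargs": {"increments": [[0,-0.001,-0.001,0.04,0,0,0],[0,-0.001,-0.001,0.08,0,0,0],[0,-0.001,-0.001,0.1,0,0,0],[0,-0.001,-0.001,0.108,0,0,0],[0,-0.001,-0.001,0.111,0,0,0],[0,-0.001,-0.001,0.113,0,0,0],[0,-0.001,-0.001,0.113,0,0,0]]}}

```text
clock: 7.0
position: [648.2, -51.0, 12.2]
ee_rot: [0.732, -0.682, 0.0, -0.001]
contact_force: [-0.9, -0.4, -0.9]
gripper_width: 14.0
grasp_force: 59.4
```

>>> {"fn": "servo_tool", "kwargs": {"increments": [[0,0,0,0.001,0,0,0],[0,0,0,0.002,0,0,0],[0,0,0,0.0025,0,0,0],[0,0,0,0.0025,0,0,0]]}}

```text
clock: 7.5
position: [647.9, -51.0, 9.2]
ee_rot: [0.732, -0.682, 0.0, -0.0]
contact_force: [-1.4, 1.1, 1.7]
gripper_width: 14.2
grasp_force: 59.8
```

>>> {"fn": "servo_tool", "kwargs": {"increments": [[0.28,0,0,0,0,0,0],[0.28,0,0,0,0,0,0],[0.28,0,0,0,0,0,0],[0.3,0,0,-0.03,0,0,0],[0.3,0,0,-0.08,0,0,0],[0.3,0,0,-0.14,0,0,0],[1,0,0,-0.19,0,0,0],[1,0,0,-0.19,0,0,0]]}}

```text
clock: 8.5
position: [650.5, -51.0, 204.8]
ee_rot: [0.732, -0.681, 0.004, -0.004]
contact_force: [0.0, -0.5, -0.7]
gripper_width: 61.1
grasp_force: 0.0
```

Run:
```python
from h import *
s=arm.read_state(); print(s['position'],s['gripper_width'],s['grasp_force'])
im=save('wrist','w3'); go(395,286,200,56)
```

```text
[650.47493737 -50.96968126 204.82854047] 61.07772255676688 0.0
go [-0.3539  0.2293  0.0004] az -52.0 cur yaw -176.0 j6 -0.1 tilt [0.0052 0.001 ]
```

View pics/w3.png

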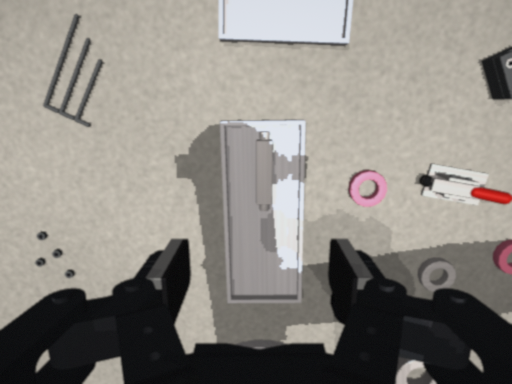

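The long post lies flat in the tray, between (264,135) and (264,208). Next is the short post.

>>> {"fn": "servo_tool", "kwargs": {"increments": [[1,-0.044,0.028,0,0,0,-7],[1,-0.088,0.057,0,0,0,-14],[1,-0.132,0.086,0,0,0,-21],[1,-0.177,0.115,0,0,0,-28],[1,-0.221,0.143,0,0,0,-35],[1,-0.265,0.172,0,0,0,-42],[1,-0.309,0.2,0,0,0,-49],[1,-0.353,0.229,0,0,0,-52],[1,-0.353,0.229,0,0,0,-52],[1,-0.353,0.229,0,0,0,-52]]}}

```text
clock: 9.8
position: [393.9, 284.5, 197.7]
ee_rot: [0.956, -0.292, -0.0, 0.001]
contact_force: [0.5, 0.1, -0.1]
gripper_width: 85.1
grasp_force: 0.0
```

Run:
```python
from h import *
s=arm.read_state(); print(s['position'],s['gripper_width'])
im=save('wrist','w4'); cv2.imwrite('pics/w4c.png',cv2.resize(cv2.cvtColor(im['color'][100:260,170:340],cv2.COLOR_RGB2BGR),None,fx=3,fy=3,interpolation=cv2.INTER_CUBIC))
```

```text
[393.88971351 284.48662143 197.66331817] 85.10252032702502
```

View pics/w4c.png

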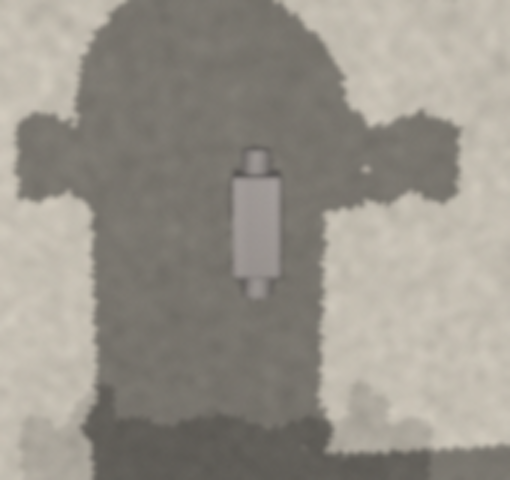

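The short post's square part runs from crop (257,178) to (256,276), which is image (255.7,159.3) to (255.4,192).

Run:
```python
from h import *
st=arm.read_state(); im=arm.get_image('wrist')
p,q=ray(im,(255.7,159.3),16,st),ray(im,(255.4,192),16,st); m=(p+q)/2;d=p-q
a=np.degrees(np.arctan2(d[1],d[0])); print(m,np.linalg.norm(d),a)
go(m[0],m[1],4,a+90)
```

```text
[392.92651171 288.30420259  16.        ] 32.443172617094966 -34.68533681703781
go [-0.0038 -0.003   0.1941] az 0.6 cur yaw -124.0 j6 0.02 tilt [-0.0011 -0.0014]
```

>>> {"fn": "servo_tool", "kwargs": {"increments": [[1,-0.002,-0.002,0.05,0,0,0],[1,-0.004,-0.003,0.1,0,0,0.5],[1,-0.004,-0.003,0.15,0,0,0.5],[1,-0.004,-0.003,0.18,0,0,0.5],[1,-0.004,-0.003,0.193,0,0,0.5],[1,-0.004,-0.003,0.193,0,0,0.5],[0.4,-0.004,-0.003,0.193,0,0,0.5],[0,-0.004,-0.003,0.193,0,0,0.5],[0,-0.004,-0.003,0.193,0,0,0.5],[0,-0.004,-0.003,0.193,0,0,0.5],[0,-0.004,-0.003,0.193,0,0,0.5],[0,-0.004,-0.003,0.193,0,0,0.5]]}}

```text
clock: 11.4
position: [393.0, 290.0, 6.6]
ee_rot: [0.955, -0.296, 0.0, -0.0]
contact_force: [-2.0, -0.9, 6.1]
gripper_width: 14.4
grasp_force: 59.8
```

>>> {"fn": "servo_tool", "kwargs": {"increments": [[0,0,0,-0.02,0,0,0],[0,0,0,-0.06,0,0,0],[0,0,0,-0.1,0,0,10],[0,0,0,-0.12,0,0,20],[0,0,0,-0.12,0,0,30],[0,0,0,-0.12,0,0,40],[0,0,0,-0.12,0,0,48],[0,0,0,-0.12,0,0,52],[0,0,0,-0.12,0,0,52]]}}

```text
clock: 12.52
position: [392.5, 289.4, 125.5]
ee_rot: [0.729, -0.685, -0.0, 0.0]
contact_force: [0.4, 0.4, -0.5]
gripper_width: 14.2
grasp_force: 59.0
```

Run:
```python
from h import *
s=arm.read_state(); print(s['position'],s['gripper_width'],s['grasp_force'])
go(640,44,122,4.4)
```

```text
[392.49595927 289.42598516 125.51711238] 14.225117608368555 59.03558313846588
go [ 0.2604 -0.2317  0.0035] az -0.8 cur yaw -176.4 j6 -0.91 tilt [-0.0006 -0.0005]
```

>>> {"fn": "servo_tool", "kwargs": {"increments": [[0,0.043,-0.039,0,0,0,-1],[0,0.087,-0.077,0,0,0,-1],[0,0.13,-0.116,0,0,0,-1],[0,0.174,-0.154,0,0,0,-1],[0,0.217,-0.193,0,0,0,-1],[0,0.26,-0.232,0,0,0,-1],[0,0.26,-0.232,0.03,0,0,-1],[0,0.26,-0.232,0.06,0,0,-1],[0,0.26,-0.232,0.06,0,0,-1],[0,0.26,-0.232,0.06,0,0,-1]]}}

```text
clock: 13.78
position: [641.2, 44.8, 66.8]
ee_rot: [0.735, -0.678, 0.001, -0.001]
contact_force: [1.1, -0.1, 0.3]
gripper_width: 13.7
grasp_force: 59.1
```

Run:
```python
from h import *
s=arm.read_state(); print(s['position'],s['gripper_width'],s['grasp_force'])
go(640,45,11,4.4)
```

```text
[641.2161998   44.79197467  66.84378052] 13.706687210119716 59.0940123796463
go [-0.0003  0.0013  0.0558] az 0.2 cur yaw -175.4 j6 -0.24 tilt [ 0.0016 -0.0001]
```

>>> {"fn": "servo_tool", "kwargs": {"increments": [[0,0,0.001,0.03,0,0,0],[0,0,0.001,0.048,0,0,0],[0,0,0.001,0.053,0,0,0],[0,0,0.001,0.055,0,0,0],[0,0,0.001,0.056,0,0,0],[0,0,0.001,0.056,0,0,0]]}}

```text
clock: 14.52
position: [640.1, 44.6, 10.7]
ee_rot: [0.735, -0.678, 0.001, -0.001]
contact_force: [-0.2, 0.8, -0.1]
gripper_width: 13.9
grasp_force: 59.2
```

>>> {"fn": "servo_tool", "kwargs": {"increments": [[0,0,0,0.0005,0,0,0],[0,0,0,0.001,0,0,0],[0,0,0,0.001,0,0,0]]}}

```text
clock: 14.9
position: [640.1, 44.6, 10.6]
ee_rot: [0.735, -0.678, 0.001, -0.001]
contact_force: [-1.6, 0.6, 6.9]
gripper_width: 14.3
grasp_force: 60.1
```

>>> {"fn": "servo_tool", "kwargs": {"increments": [[0.28,0,0,0,0,0,0],[0.28,0,0,0,0,0,0],[0.28,0,0,0,0,0,0],[0.3,0,0,-0.03,0,0,0],[0.3,0,0,-0.08,0,0,0],[0.3,0,0,-0.14,0,0,0],[1,0,0,-0.19,0,0,0],[1,0,0,-0.19,0,0,0]]}}

```text
clock: 15.9
position: [642.0, 44.9, 204.5]
ee_rot: [0.735, -0.678, 0.003, -0.004]
contact_force: [0.1, 0.9, -0.1]
gripper_width: 61.0
grasp_force: 0.0
```

Run:
```python
from h import *
s=arm.read_state(); print(s['position'],s['gripper_width'],s['grasp_force'])
save('wrist','w5'); go(447,181,200,135); go(447,181,200,40)
```

```text
[642.02858814  44.87585938 204.46167349] 60.98130394207102 0.0
go [-0.1511  0.1818  0.0005] az 49.5 cur yaw -175.5 j6 -0.24 tilt [0.0045 0.0016]
go [-0.1511  0.1818  0.0005] az -35.5 cur yaw -175.5 j6 -0.24 tilt [0.0045 0.0016]
```

View pics/w5.png

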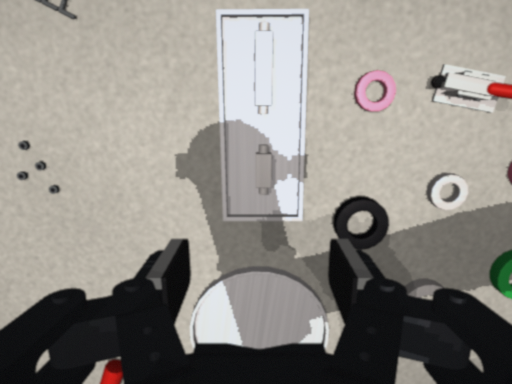

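Both posts lie flat in the tray. Next is the steel large ring, gripped along yaw 60.

>>> {"fn": "servo_tool", "kwargs": {"increments": [[1,-0.025,0.03,0,0,0,-7],[1,-0.05,0.06,0,0,0,-14],[1,-0.075,0.09,0,0,0,-21],[1,-0.1,0.12,0,0,0,-28],[1,-0.125,0.15,0,0,0,-35],[1,-0.151,0.182,0,0,0,-42],[1,-0.151,0.182,0,0,0,-49],[1,-0.151,0.182,0,0,0,-55],[1,-0.151,0.182,0,0,0,-55],[1,-0.151,0.182,0,0,0,-55]]}}

```text
clock: 17.2
position: [445.7, 180.2, 197.9]
ee_rot: [0.965, -0.263, -0.001, 0.001]
contact_force: [-0.5, -0.1, 0.4]
gripper_width: 85.3
grasp_force: 0.0
```

Run:
```python
from h import *
s=arm.read_state(); print(s['position'],s['gripper_width'])
im=save('wrist','w6'); print(im['cx'],im['cy'],im['fx'])
print([(round(q['p'],2),q['centre'],np.round(ray(im,q['centre'],0,s))) for q in arm.spot_point('wrist','ring_large')])
```

```text
[445.72448511 180.22012959 197.93623836] 85.25276526608295
259.0269195160935 194.74606721751016 339.75759988320874
[(0.73, [293.4, 41.6], array([532.,  92.,   0.])), (0.61, [259.2, 170.5], array([444., 180.,   0.]))]
```

View pics/w6.png

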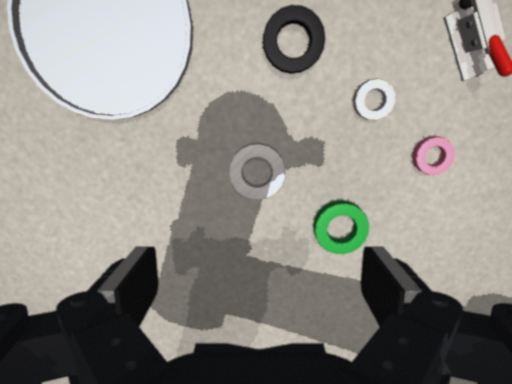

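The steel ring's top face is centred at (257.5,171), with green at (341,227) clear of the finger. The steel small ring is at (374,99).

Run:
```python
from h import *
s=arm.read_state(); im=arm.get_image('wrist')
m=ray(im,(257.5,171),16,s); print(m,'small',ray(im,(374.5,99.5),12,s),'pink',ray(im,(434,155),12,s),'width',np.linalg.norm(ray(im,(230,171),16,s)-ray(im,(285,171),16,s)))
go(m[0],m[1],2)
```

```text
[447.4829569  180.61922929  16.        ] small [449.67548532  52.90912881  12.        ] pink [373.31606822  25.53596256  12.        ] width 53.331514531843276
go [ 0.0012 -0.0011  0.1965] az 0 cur yaw -120.5 j6 0.32 tilt [-0.0006 -0.0004]
```

>>> {"fn": "servo_tool", "kwargs": {"increments": [[1,0.001,-0.001,0.05,0,0,0],[1,0.001,-0.001,0.1,0,0,0],[1,0.001,-0.001,0.15,0,0,0],[1,0.001,-0.001,0.18,0,0,0],[1,0.001,-0.001,0.198,0,0,0],[1,0.001,-0.001,0.198,0,0,0],[0.7,0.001,-0.001,0.198,0,0,0],[0.4,0.001,-0.001,0.198,0,0,0],[0.4,0.001,-0.001,0.198,0,0,0],[0.4,0.001,-0.001,0.198,0,0,0]]}}

```text
clock: 18.6
position: [448.0, 181.3, 2.7]
ee_rot: [0.965, -0.263, 0.001, -0.001]
contact_force: [-1.1, -0.4, 7.1]
gripper_width: 53.6
grasp_force: 61.4
```

>>> {"fn": "servo_tool", "kwargs": {"increments": [[0.4,0,0,-0.02,0,0,0],[0.4,0,0,-0.06,0,0,0],[0.4,0,0,-0.1,0,0,0],[0.4,0,0,-0.12,0,0,0],[0.4,0,0,-0.12,0,0,0],[0.4,0,0,-0.12,0,0,0]]}}

```text
clock: 19.35
position: [446.6, 180.4, 120.1]
ee_rot: [0.965, -0.263, -0.001, 0.0]
contact_force: [-1.1, -0.0, -1.1]
gripper_width: 53.4
grasp_force: 63.6
```

Run:
```python
from h import *
s=arm.read_state(); print(s['position'],s['gripper_width'],s['grasp_force'])
go(627-27,232.6+15,122)
```

```text
[446.61917362 180.40843324 120.11655723] 53.41764492338711 63.630201034247875
go [ 0.0981 -0.1357 -0.0021] az 0 cur yaw -120.5 j6 0.32 tilt [-0.0014 -0.0005]
```

>>> {"fn": "servo_tool", "kwargs": {"increments": [[0.4,0.025,-0.034,0,0,0,0],[0.4,0.05,-0.068,0,0,0,0],[0.4,0.074,-0.102,0,0,0,0],[0.4,0.098,-0.136,0,0,0,0],[0.4,0.098,-0.136,0.03,0,0,0],[0.4,0.098,-0.136,0.06,0,0,0],[0.4,0.098,-0.136,0.09,0,0,0],[0.4,0.098,-0.136,0.1,0,0,0],[0.4,0.098,-0.136,0.1,0,0,0]]}}

```text
clock: 20.48
position: [600.3, 248.1, 19.4]
ee_rot: [0.965, -0.263, -0.001, 0.001]
contact_force: [0.0, 0.9, -1.5]
gripper_width: 53.4
grasp_force: 63.6
```

>>> {"fn": "servo_tool", "kwargs": {"increments": [[0.4,0,0,0.006,0,0,0],[0.4,0,0,0.01,0,0,0],[0.4,0,0,0.011,0,0,0],[0.4,0,0,0.012,0,0,0],[0.4,0,0,0.0125,0,0,0],[0.4,0,0,0.0125,0,0,0]]}}

```text
clock: 21.22
position: [600.9, 248.5, 8.4]
ee_rot: [0.965, -0.263, 0.0, -0.0]
contact_force: [1.1, -0.3, -1.9]
gripper_width: 53.5
grasp_force: 63.6
```

>>> {"fn": "servo_tool", "kwargs": {"increments": [[0.4,0,0,0.001,0,0,0],[0.4,0,0,0.0015,0,0,0],[0.4,0,0,0.002,0,0,0],[0.4,0,0,0.002,0,0,0]]}}

```text
clock: 21.72
position: [600.8, 248.5, 6.8]
ee_rot: [0.965, -0.263, 0.0, -0.0]
contact_force: [-2.3, -0.5, 2.4]
gripper_width: 52.9
grasp_force: 64.1
```

Touching the floor, so I'll release and rise.

>>> {"fn": "servo_tool", "kwargs": {"increments": [[0.78,0,0,0,0,0,0],[0.78,0,0,0,0,0,0],[0.78,0,0,0,0,0,0],[0.78,0,0,-0.03,0,0,0],[0.78,0,0,-0.08,0,0,0],[0.78,0,0,-0.14,0,0,0],[1,0,0,-0.19,0,0,0],[1,0,0,-0.19,0,0,0]]}}

```text
clock: 22.72
position: [603.3, 249.8, 202.3]
ee_rot: [0.965, -0.262, 0.004, -0.004]
contact_force: [-0.1, 0.7, 0.5]
gripper_width: 85.6
grasp_force: 0.0
```

Run:
```python
from h import *
s=arm.read_state(); print(s['position'],s['gripper_width'],s['grasp_force'])
save('wrist','w7'); go(450,52,200,140)
```

```text
[603.26712187 249.77399202 202.3113113 ] 85.64394302317913 0.0
go [-0.0308  0.2467 -0.0024] az -80.5 cur yaw -120.5 j6 0.4 tilt [0.0042 0.0033]
```

View pics/w7.png

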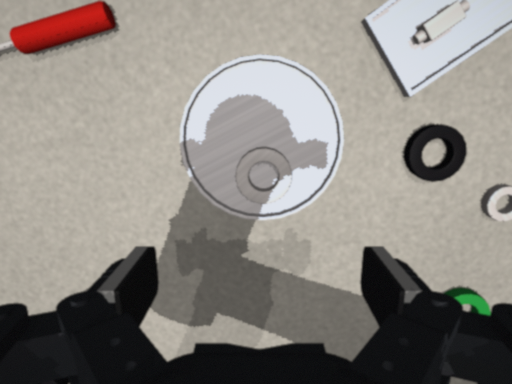

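The large ring is flat in the dish at (264,176). Next is the steel small ring.

>>> {"fn": "servo_tool", "kwargs": {"increments": [[1,-0.004,0.031,0,0,0,-10],[1,-0.008,0.062,0,0,0,-20],[1,-0.012,0.093,0,0,0,-30],[1,-0.016,0.124,0,0,0,-40],[1,-0.02,0.155,0,0,0,-50],[1,-0.024,0.186,0,0,0,-60],[1,-0.028,0.217,0,0,0,-70],[1,-0.031,0.247,0,0,0,-80],[1,-0.031,0.247,0,0,0,-80],[1,-0.031,0.247,0,0,0,-80]]}}

```text
clock: 24.02
position: [448.9, 51.3, 195.6]
ee_rot: [0.908, 0.418, -0.001, 0.0]
contact_force: [0.4, -0.4, 0.3]
gripper_width: 85.5
grasp_force: 0.0
```

Run:
```python
from h import *
s=arm.read_state(); print(s['position'],s['gripper_width'])
im=save('wrist','w8')
P=[(round(q['p'],2),q['centre'],np.round(ray(im,q['centre'],0,s),1)) for q in arm.spot_point('wrist','ring_small')]; print(P)
B=[(round(q['p'],2),q['box'],np.round(ray(im,q['box'][:2],6,s),1)) for q in arm.look_for('wrist','ring_small')]; print(B)
cv2.imwrite('pics/w8c.png',cv2.resize(cv2.cvtColor(im['color'][80:280,130:390],cv2.COLOR_RGB2BGR),None,fx=3,fy=3,interpolation=cv2.INTER_CUBIC))
```

```text
[448.91685869  51.31103677 195.6476248 ] 85.47099652318857
[(0.8, [260.2, 171.7], array([447.9,  49.8,   0. ])), (0.8, [387.9, 180.6], array([540.6, -41.6,   0. ])), (0.76, [225.4, 238.3], array([372.8,  19. ,   0. ]))]
[(0.92, [223.6, 236.6, 34.3, 37.9], array([374.7,  23.1,   6. ])), (0.66, [390.0, 179.7, 41.8, 37.8], array([541.8, -39.6,   6. ])), (0.58, [261.6, 171.2, 35.1, 39.5], array([450. ,  50.2,   6. ]))]
```

View pics/w8c.png

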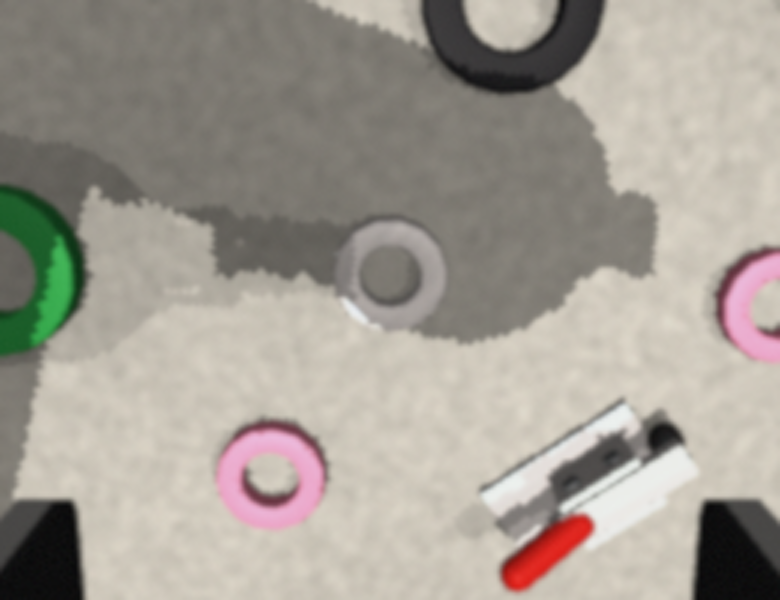

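The steel ring is centred at crop (391,273), image (260.3,171). Finger paths left and right are clear.

Run:
```python
from h import *
s=arm.read_state(); im=arm.get_image('wrist')
m=ray(im,(260.4,171),12,s); print(m); go(m[0],m[1],1)
```

```text
[450.41036618  52.50028305  12.        ]
go [0.0014 0.0005 0.1949] az 0 cur yaw -40.4 j6 1.96 tilt [-0.0006 -0.0003]
```

>>> {"fn": "servo_tool", "kwargs": {"increments": [[1,0.001,0,0.05,0,0,0],[1,0.001,0,0.1,0,0,0],[1,0.001,0,0.15,0,0,0],[1,0.001,0,0.18,0,0,0],[1,0.001,0,0.193,0,0,0],[0.8,0.001,0,0.193,0,0,0],[0.5,0.001,0,0.193,0,0,0],[0.2,0.001,0,0.193,0,0,0],[0.2,0.001,0,0.193,0,0,0],[0.2,0.001,0,0.193,0,0,0],[0.2,0.001,0,0.193,0,0,0]]}}

```text
clock: 25.6
position: [450.6, 52.5, 5.1]
ee_rot: [0.908, 0.419, 0.002, 0.0]
contact_force: [-0.8, 0.3, 6.4]
gripper_width: 34.1
grasp_force: 59.0
```

>>> {"fn": "servo_tool", "kwargs": {"increments": [[0.2,0,0,-0.02,0,0,0],[0.2,0,0,-0.06,0,0,0],[0.2,0,0,-0.1,0,0,10],[0.2,0,0,-0.12,0,0,20],[0.2,0,0,-0.12,0,0,30],[0.2,0,0,-0.12,0,0,40],[0.2,0,0,-0.12,0,0,50],[0.2,0,0,-0.12,0,0,60],[0.2,0,0,-0.12,0,0,70],[0.2,0,0,-0.12,0,0,80],[0.2,0,0,-0.12,0,0,80]]}}

```text
clock: 26.98
position: [449.5, 52.1, 124.0]
ee_rot: [0.965, -0.262, 0.001, -0.001]
contact_force: [0.6, -0.6, -0.2]
gripper_width: 34.0
grasp_force: 60.2
```

Run:
```python
from h import *
s=arm.read_state(); print(s['position'],s['gripper_width'],s['grasp_force'])
go(627+30,232.6-17,122)
```

```text
[449.53777975  52.05359622 124.04468031] 33.96786306722196 60.220979743476164
go [ 0.0964 -0.2459  0.0024] az 0 cur yaw -120.3 j6 0.57 tilt [0.0013 0.0008]
```

>>> {"fn": "servo_tool", "kwargs": {"increments": [[0.2,0.02,-0.049,0,0,0,0],[0.2,0.04,-0.098,0,0,0,0],[0.2,0.06,-0.147,0,0,0,0],[0.2,0.08,-0.196,0,0,0,0],[0.2,0.096,-0.246,0,0,0,0],[0.2,0.096,-0.246,0.03,0,0,0],[0.2,0.096,-0.246,0.06,0,0,0],[0.2,0.096,-0.246,0.09,0,0,0],[0.2,0.096,-0.246,0.1,0,0,0],[0.2,0.096,-0.246,0.1,0,0,0]]}}

```text
clock: 28.22
position: [657.0, 215.3, 23.2]
ee_rot: [0.965, -0.262, -0.0, 0.0]
contact_force: [-0.3, 0.1, 0.1]
gripper_width: 33.9
grasp_force: 60.2
```

Run:
```python
from h import *
s=arm.read_state(); print(s['position'],s['gripper_width'],s['grasp_force'])
save('wrist','w9')
```

```text
[656.98813645 215.32559478  23.24880113] 33.87568744823604 60.20636700141722
```

View pics/w9.png

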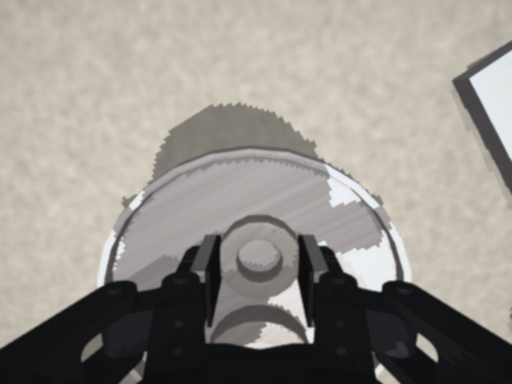

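The small ring is held level over free dish floor, with the large ring behind it at (260,325).

>>> {"fn": "servo_tool", "kwargs": {"increments": [[0.2,0,0,0.006,0,0,0],[0.2,0,0,0.01,0,0,0],[0.2,0,0,0.012,0,0,0],[0.2,0,0,0.013,0,0,0],[0.2,0,0,0.0135,0,0,0],[0.2,0,0,0.0135,0,0,0]]}}

```text
clock: 29.02
position: [657.1, 215.5, 9.9]
ee_rot: [0.965, -0.263, 0.0, -0.0]
contact_force: [0.3, -0.7, -0.9]
gripper_width: 33.9
grasp_force: 60.2
```

>>> {"fn": "servo_tool", "kwargs": {"increments": [[0.2,0,0,0.0005,0,0,0],[0.2,0,0,0.001,0,0,0],[0.2,0,0,0.001,0,0,0]]}}

```text
clock: 29.4
position: [657.1, 215.5, 9.2]
ee_rot: [0.965, -0.263, 0.0, -0.0]
contact_force: [-0.9, -0.4, 1.5]
gripper_width: 34.3
grasp_force: 60.4
```

>>> {"fn": "servo_tool", "kwargs": {"increments": [[0.58,0,0,0,0,0,0],[0.58,0,0,0,0,0,0],[0.58,0,0,0,0,0,0],[0.58,0,0,-0.03,0,0,0],[0.58,0,0,-0.08,0,0,0],[0.58,0,0,-0.14,0,0,0],[1,0,0,-0.19,0,0,0],[1,0,0,-0.19,0,0,0]]}}

```text
clock: 30.4
position: [659.5, 216.4, 205.2]
ee_rot: [0.965, -0.262, 0.005, -0.004]
contact_force: [-1.0, 0.5, -0.3]
gripper_width: 83.2
grasp_force: 0.0
```

Run:
```python
from h import *
s=arm.read_state(); print(s['position'],s['gripper_width'],s['grasp_force'])
im=save('wrist','w10')
s1=dict(position=[422.97,-285.09,200.43],ee_rot=[-.359,.933,0,0])
a,b=ray(im,(333,226),28,s1),ray(im,(372,240),28,s1);d=b-a;print(a,b,np.linalg.norm(d),np.degrees(np.arctan2(d[1],d[0])))
go(424,-164,200,np.degrees(np.arctan2(d[1],d[0])))
```

```text
[659.47471444 216.43269548 205.23408552] 83.1672823908834 0.0
[ 412.50332025 -196.24286043   28.        ] [ 396.94085297 -156.91973727   28.        ] 42.29064202774904 111.59161238649496
go [-0.009   0.446  -0.0006] az -52.0 cur yaw -120.5 j6 0.49 tilt [0.0046 0.0029]
```

>>> {"fn": "servo_tool", "kwargs": {"increments": [[1,-0.001,0.045,0,0,0,-6],[1,-0.002,0.09,0,0,0,-12],[1,-0.003,0.135,0,0,0,-18],[1,-0.004,0.18,0,0,0,-24],[1,-0.005,0.225,0,0,0,-30],[1,-0.006,0.27,0,0,0,-36],[1,-0.007,0.315,0,0,0,-42],[1,-0.008,0.36,0,0,0,-48],[1,-0.009,0.405,0,0,0,-52],[1,-0.009,0.446,0,0,0,-52],[1,-0.009,0.446,0,0,0,-52],[1,-0.009,0.446,0,0,0,-52]]}}

```text
clock: 31.95
position: [422.8, -164.4, 198.0]
ee_rot: [0.982, 0.187, -0.001, -0.0]
contact_force: [0.5, 0.3, 0.2]
gripper_width: 85.4
grasp_force: 0.0
```

Run:
```python
from h import *
s=arm.read_state(); print(s['position'],s['gripper_width'])
im=save('wrist','w11')
a=cv2.resize(cv2.cvtColor(im['color'][90:260,170:370],cv2.COLOR_RGB2BGR),None,fx=2,fy=2,interpolation=cv2.INTER_CUBIC)
b=cv2.resize(cv2.imread('pics/w10.png')[50:230,150:350],(400,360))
cv2.imwrite('pics/w11c.png',np.hstack([a,b[:340]]))
```

```text
[ 422.78480781 -164.427749    197.95359392] 85.3750517533119
```

View pics/w11c.png

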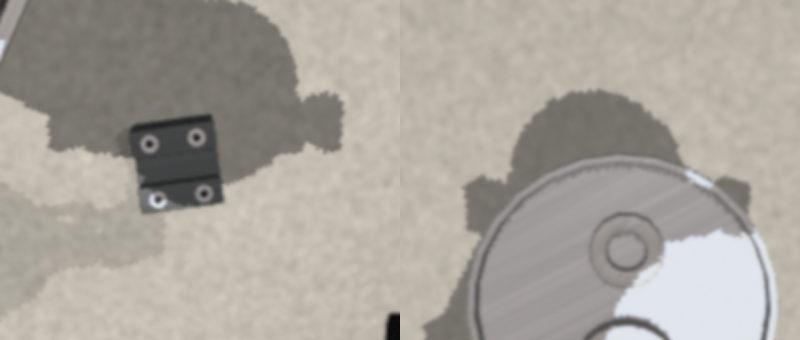

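The small ring is flat in the dish, clear of the large one. The block's screws average crop (177,168), image (258.5,174), and it is turned about 7 degrees.

Run:
```python
from h import *
s=arm.read_state(); im=arm.get_image('wrist')
f=lambda u:ray(im,(170+u[0]/2,90+u[1]/2),28,s)
a,b,c,d=map(f,[(150,143),(196,137),(158,199),(204,193)])
m=(a+b+c+d)/4; v=(b-a)+(d-c); ang=np.degrees(np.arctan2(v[1],v[0])); w=(a-c)+(b-d); print(m,ang,np.degrees(np.arctan2(w[1],w[0])))
go(m[0],m[1],8,ang)
```

```text
[ 423.27449777 -162.81845786   28.        ] -60.86480480290335 29.50073884272916
go [ 0.0005 -0.001   0.1903] az -7.5 cur yaw -68.4 j6 1.96 tilt [-0.001   0.0001]
```

>>> {"fn": "servo_tool", "kwargs": {"increments": [[1,0,-0.001,0.05,0,0,-7.5],[1,0,-0.001,0.1,0,0,-7.5],[1,0,-0.001,0.15,0,0,-7.5],[1,0,-0.001,0.18,0,0,-7.5],[1,0,-0.001,0.189,0,0,-7.5],[0.8,0,-0.001,0.189,0,0,-7.5],[0.5,0,-0.001,0.189,0,0,-7.5],[0.2,0,-0.001,0.189,0,0,-7.5],[0.2,0,-0.001,0.189,0,0,-7.5],[0.2,0,-0.001,0.189,0,0,-7.5],[0.2,0,-0.001,0.189,0,0,-7.5]]}}

```text
clock: 33.42
position: [423.8, -163.5, 11.4]
ee_rot: [0.968, 0.251, 0.002, 0.0]
contact_force: [-0.9, 1.7, 5.5]
gripper_width: 38.2
grasp_force: 60.4
```

>>> {"fn": "servo_tool", "kwargs": {"increments": [[0.2,0,0,-0.02,0,0,0],[0.2,0,0,-0.06,0,0,0],[0.2,0,0,-0.1,0,0,0],[0.2,0,0,-0.12,0,0,0],[0.2,0,0,-0.12,0,0,0]]}}

```text
clock: 34.05
position: [423.3, -163.5, 131.3]
ee_rot: [0.968, 0.251, 0.002, 0.0]
contact_force: [1.1, 0.5, -4.2]
gripper_width: 38.1
grasp_force: 62.1
```

Run:
```python
from h import *
s=arm.read_state(); print(s['position'],s['gripper_width'],s['grasp_force'])
go(640,-232,122,0);go(640,-232,122,90)
```

```text
[ 423.33327163 -163.49628194  131.27713168] 38.05873249028678 62.065333127975464
go [0.1562 0.165  0.0102] az -61.0 cur yaw -61.0 j6 2.09 tilt [0.0043 0.0003]
go [0.1562 0.165  0.0102] az 29.0 cur yaw -61.0 j6 2.09 tilt [0.0043 0.0003]
```

>>> {"fn": "servo_tool", "kwargs": {"increments": [[0.2,0.031,0.033,0,0,0,7],[0.2,0.062,0.066,0,0,0,14],[0.2,0.094,0.099,0,0,0,21],[0.2,0.125,0.132,0,0,0,28],[0.2,0.156,0.165,0,0,0,28],[0.2,0.156,0.165,0.03,0,0,28],[0.2,0.156,0.165,0.06,0,0,28],[0.2,0.156,0.165,0.09,0,0,28],[0.2,0.156,0.165,0.1,0,0,28],[0.2,0.156,0.165,0.1,0,0,28]]}}

```text
clock: 35.3
position: [638.4, -232.0, 28.2]
ee_rot: [1.0, 0.009, -0.002, -0.0]
contact_force: [0.7, -0.1, -2.8]
gripper_width: 38.5
grasp_force: 61.9
```

Run:
```python
from h import *
s=arm.read_state(); print(s['position'],s['gripper_width'],s['grasp_force'])
save('wrist','w12'); go(640,-232,16)
```

```text
[ 638.41810644 -231.95788934   28.19982443] 38.47502382121206 61.91093131899834
go [ 0.0005 -0.0002  0.0137] az 0 cur yaw -88.9 j6 1.7 tilt [-0.0001 -0.0003]
```

View pics/w12.png

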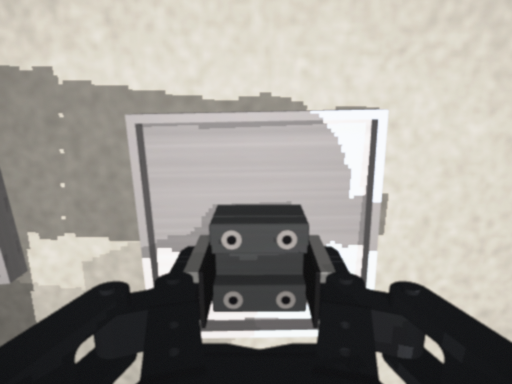

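The block is level and over the tray's middle, with the tray rim running from (127,117) to (387,110). Lowering.

>>> {"fn": "servo_tool", "kwargs": {"increments": [[0.2,0.001,0,0.006,0,0,0],[0.2,0.001,0,0.009,0,0,0],[0.2,0.001,0,0.011,0,0,0],[0.2,0.001,0,0.012,0,0,0],[0.2,0.001,0,0.0125,0,0,0],[0.2,0.001,0,0.0125,0,0,0]]}}

```text
clock: 36.1
position: [640.4, -232.0, 17.4]
ee_rot: [1.0, 0.009, 0.0, 0.0]
contact_force: [0.4, -0.2, -4.4]
gripper_width: 38.0
grasp_force: 62.0
```

>>> {"fn": "servo_tool", "kwargs": {"increments": [[0.2,0,0,0.0005,0,0,0],[0.2,0,0,0.001,0,0,0],[0.2,0,0,0.001,0,0,0]]}}

```text
clock: 36.48
position: [640.3, -232.0, 16.2]
ee_rot: [1.0, 0.009, -0.0, -0.0]
contact_force: [-1.9, -0.1, -3.7]
gripper_width: 38.1
grasp_force: 62.0
```

>>> {"fn": "servo_tool", "kwargs": {"increments": [[0.2,0,0,0.0005,0,0,0],[0.2,0,0,0.001,0,0,0],[0.2,0,0,0.001,0,0,0],[0.2,0,0,0.001,0,0,0]]}}

```text
clock: 36.98
position: [640.4, -232.0, 15.6]
ee_rot: [1.0, 0.009, 0.0, 0.0]
contact_force: [-1.3, 0.6, -2.3]
gripper_width: 38.3
grasp_force: 62.2
```

>>> {"fn": "servo_tool", "kwargs": {"increments": [[0.2,0,0,0.0005,0,0,0],[0.2,0,0,0.001,0,0,0],[0.2,0,0,0.001,0,0,0]]}}

```text
clock: 37.35
position: [640.4, -232.0, 15.5]
ee_rot: [1.0, 0.009, 0.0, 0.0]
contact_force: [-3.4, 1.6, 5.1]
gripper_width: 38.3
grasp_force: 63.0
```

Seated. I'll release, rise and check.

>>> {"fn": "servo_tool", "kwargs": {"increments": [[0.7,0,0,0,0,0,0],[0.7,0,0,0,0,0,0],[0.7,0,0,0,0,0,0],[0.7,0,0,-0.03,0,0,0],[0.7,0,0,-0.08,0,0,0],[0.7,0,0,-0.14,0,0,0],[0.7,-0.06,0,-0.2,0,0,0],[0.7,-0.12,0,-0.2,0,0,0],[0.7,-0.15,0,-0.2,0,0,0],[0.7,-0.15,0,-0.2,0,0,0]]}}

```text
clock: 38.6
position: [487.8, -234.9, 215.6]
ee_rot: [1.0, 0.009, 0.001, 0.0]
contact_force: [0.3, 0.3, -0.0]
gripper_width: 59.9
grasp_force: 0.0
```

Run:
```python
from h import *
a=arm.get_image('top')['color'][110:310,70:470]; b=arm.get_image('wrist')['color']
a=cv2.resize(a,(520,260),interpolation=cv2.INTER_CUBIC); b=cv2.resize(b,(347,260))
s=arm.get_image('side')['color'][100:260,170:330]; s=cv2.resize(s,(400,330),interpolation=cv2.INTER_CUBIC); b=cv2.resize(b,(400,330))
c=np.zeros((590,800,3),np.uint8); c[:260,:520]=a; c[260:,:400]=b; c[260:,400:]=s
cv2.imwrite('pics/end.png',cv2.cvtColor(c,cv2.COLOR_RGB2BGR))
```

```text
(no output)
```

View pics/end.png

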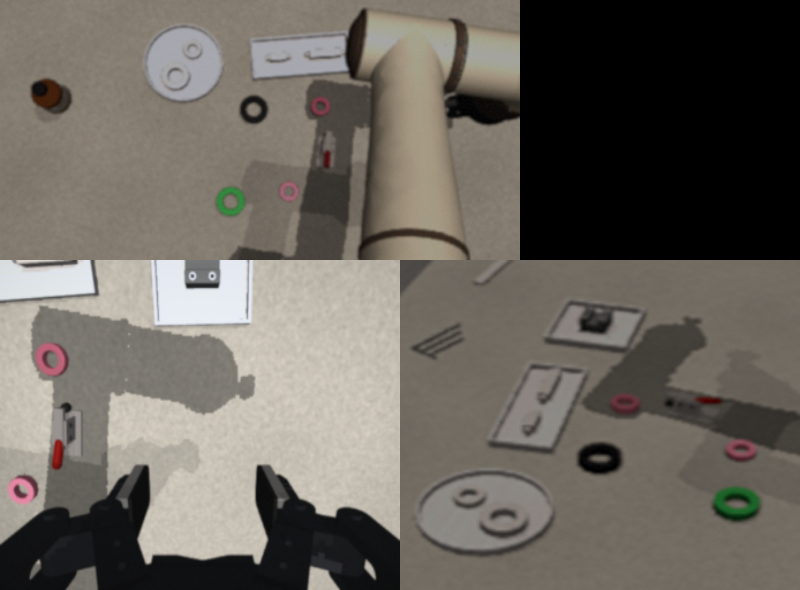

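The final views show all five parts flat in their trays: both rings in the dish, both posts in the long tray, and the block upright in the square tray. The bystanders and look-alikes haven't moved.

```bash
python3 -c "
from bench import arm
print(arm.job_done())"
```

```text
the job is handed in; nothing more can be done
None
```

All five parts are sorted and lie flat in their trays, the toggle clamp, bottle and look-alikes were left alone, and the job was handed in at about 39 s of the 122 s allowed.

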